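# Find the concealed catch on a scrap dealer's scale and pop its battery door

### The job

The scale's battery door is released by a concealed catch: one of the look-alike flush tiles in the shallow groove across its deck is really a push button. Feel along the groove with the fingertips, pressing gently, until you find the tile that gives, and press it fully home so that the battery door pops up by itself. Do not touch the door, leave the brass and copper pieces where they stand, and finish with the hand clear of everything.

Things in the scene. Friction and masses are not known exactly. Their poses are not given: they have to be found in the camera images.
- scale: White bench scale, pan taken off, fixed to the table, 280 mm (its x) by 430 mm (its y), flat deck 90 mm above the table. Origin: centre of its underside. Its x points away from the robot at yaw 0, y left, z up. Four black rubber studs (20 mm across, 18 mm tall) stand on the deck at x = +/-118, y = +/-175 mm.
- groove_mid (a point): Middle of the groove, on its tiles' surface: 2.5 mm below the deck, 87.5 mm above the table, at x = -85, y = 0 mm in the scale's frame. The groove is 48 mm wide (x) and 176 mm long (y = -88 to +88 mm). Its grey tiles are flush, 49 mm long in y with black 3 mm seams; end tiles may be partly hidden. All but the catch are rigid.
- catch (a joint): How far the catch tile (47 x 49 mm) is pressed in, m: 0 flush, 0.006 home. Its centre is on the groove's middle line, anywhere within 60 mm of groove_mid in the scale's y; its look does not tell which tile it is. About 4 to 6 N anywhere on it pushes it; no return spring, stays as pushed. A fingertip must lie wholly within the tile, or the rigid neighbour stops it.
- door: Grey battery door, 83 mm (x) by 107 mm (y), 4 mm thick, flush with the deck when shut; free edge 76 mm behind the groove's middle line. Origin: middle of its hinge, at x = 75, y = 0, z = 90 mm in the scale's frame; hinge along y. Geared to the catch, it tips up in proportion, to 0.35 rad (edge 29 mm above the deck) with the catch home, and stays up.
- weight: Loose brass weight with a knob, 48 mm across, 54 mm tall, standing on the deck to the left of the door (about x = 20, y = 125 mm in the scale's frame). Origin: centre of its underside. To be left alone.
- vase: Loose brass vase, 72 mm across, 120 mm tall, on the table close beside the scale, left or right. Origin: centre of its underside. To be left alone.
- bell: Loose brass hand bell, 68 mm across, 107 mm tall, on the table close beside the scale, left or right. Origin: centre of its underside. To be left alone.
- coupling: Loose copper pipe coupling (upright tube), 56 mm across, 45 mm tall, on the table at the scale's right (-y) side. Origin: centre of its underside. To be left alone.

How it is judged:
At the end, for the whole second after the job is handed in: The catch tile is pressed in by more than 5 of its 6 mm, the battery door stands at rest tipped up by more than 0.28 rad, and the weight, vase, bell and coupling are within 10 mm of where they stood (value of joint catch above 0.005 m and angle between door's own z axis and vertical above 0.28 rad and angular speed of door below 0.05 rad/s and distance of each of weight, vase, bell, coupling from where it was at the start of the episode below 0.01 m); the robot touches nothing.
It fails at once if the robot touches the battery door (contact force between any of the fingers, the arm and door above 0.5 N).
It fails at once if a fingertip presses on anything harder than 60 N (contact force between the fingers and anything else above 60 N).
It fails at once if a loose brass or copper piece is moved more than 15 mm or lifted (distance of any of weight, vase, bell, coupling from where it was at the start of the episode above 0.015 m).
It also fails if it takes over 64 s, if anything falls off the work surface, if the arm or the gripper's body presses on something with over 40 N, if the wrist force passes 120 N, or if a joint passes its speed limit or range.

### The arm

A 6-joint arm with a two-finger parallel gripper is mounted at the origin on the work surface. World frame = base frame: x ahead of the robot, y to its left, z up, the work surface at z = 0. Lengths are in m, angles in rad, forces in N, time in s.
With the tool pointing down it reaches from about 0.35 to 0.725 m from the base axis. Payload 6 kg.
Tool frame: the origin (TCP) lies at the very end of the fingers, on their centre line; the grasp point (between the pads) lies 19 mm behind it; z points along the fingers, y is the direction in which the jaws open and shut (so a half turn about z gives the same grasp; the last joint's range is limited). The gripper opens to 85 mm and grips with 20 to 120 N. Pads are 22 mm wide; open, the fingers measure 114 mm over their backs; the gripper's body (76 mm by 85 mm) begins 54 mm behind the grasp point. The pads swing forward as they close: fully open they stand 13 mm farther back than shut.
Start: joints at [1.625, 0.04, 0.085, 0, -1.615, -0.334], TCP at [0.166, 0.577, 0.231] pointing down, gripper open.
Joint ranges: [-2.56, 2.56], [-1.29, 2.01], [-1.08, 1.49], [-3.29, 1.98], [-2.81, -0.18], [-2.99, 2.99]. Speed limits (rad/s): [2.57, 2.57, 3.01, 3.14, 3.14, 3.14].

### API

Orientations are given as a unit quaternion [x, y, z, w].
In Python, from rig import ctrl gives the robot as it stands.
- The arm moves only by the tool move_arm, never from a script. Its arguments are lists of equal length, an entry for each row: "dp": the shift along the tool's x, y, z in mm, a list of three; "rot": the turn, a rotation vector about the tool's x, y, z in degrees, a list of three. A call has 1 to 5 rows; each row is the pose to reach, as a shift and turn from the pose commanded when the call began, along the tool's axes at that moment; what a row does not reach only later rows make up. A row lasts 1/10 s, in which the tool goes at most 50 mm and 8.59 degrees, less where a joint would pass 70% of its speed; a pose out of reach is approached as far as the arm can. A call with a gripper value outside its range is refused whole. "fingers" is the finger opening in mm, from 0 to 85.4, set as the call begins (left out, the last holds). The fingers move at their own pace and stop on an object; "squeeze" is the grip in N (left out, the last holds). Time passes only in rows, so rows that repeat a pose let the fingers close. It gives the time, the measured TCP pose, the force and the opening at its end, in the units of the state.
- ctrl.read_state(): the state, without advancing time (a new reading comes with each control period).
- ctrl.snapshot(name): name is "side" or "top"; returns a dict with "img" (420x560x3 uint8, red, green, blue), "range_z" (420x560 float32, m along the optical axis (not along the pixel's ray), 0 where there is no reading), "K" (3x3 intrinsics, pixels), "xyz" and "orientation" of the camera in the world. Camera axes: x right, y down, z forward; pixel columns grow to the right and rows downward; lengths in m; the calibration is good to about 2 mm. A picture is of the moment at which its call begins.
- ctrl.finish_job(): hands the job in, once; it reports no verdict.
Trained networks look in a picture, given as the dict that the camera call returned (one of the last four; its "shot" number tells which), for a name from the list of things; names that differ only in an ending like _2 or _b are one class to them, and where a whole thing is asked for, a point or a joint stands for the part that bears it (a point fixed in the world has none). Each returns a list of dicts, best first, with "p" (0 to 1); they miss things now and then, are a little off and sometimes report something else, mostly with a low value. They report only what shows in the picture. A call takes as long as a camera call.
- ctrl.masks_of(target, picture): "mask" (420x560 bool, what is visible of it) and "extent" ([left, top, width, height] in pixels, round what is visible of it).
- ctrl.pinpoint(target, picture): "position" ([row, column] in pixels: a listed point, or the origin of a listed thing).
The state is a dict: "time": time; "q": joint angles; "joint_vel": joint speeds; "joint_torque": joint torques, N m; "tool_pos": TCP position; "ee_rot": TCP orientation; "ft_force": force on the tool from outside, world axes, zero at the start; "ft_torque": the same for the moment, N m; "finger_gap": finger opening in m.
Only numpy, scipy, OpenCV 4.12 (cv2) and the standard library are available. Lean on these libraries where they do the work, as an engineer would, in place of code of your own. Each camera call takes 0.05 s, during which the arm holds its last target. There are 200 camera calls.

## Working session

There is one attempt and no reset: what is moved stays moved. The work goes in short steps, Python scripts to look and compute and a tool call to move; the robot and the scene stay as the last step left them, time stands still between calls to the robot, and variables do not carry over. Pictures are saved under pics/ and viewed, about 8 in all and at most 12, crops included, and the job is handed in when it is done.

Besides the shell and the picture viewer there is one more tool, called after "Request:" as name(argument=value, ...), one argument or row to a line, values as JSON. move_arm: Moves the arm, as the interface text tells. Its arguments: {"type":"object","properties":{"dp":{"type":"array"},"rot":{"type":"array"},"fingers":{"type":"number"},"squeeze":{"type":"number"}},"required":["dp","rot"]}

```bash
mkdir -p pics; cat > h.py <<'E'
import numpy as np,cv2
from scipy.spatial.transform import Rotation as R
from rig import ctrl
def snap(n,f=None):
    s=ctrl.snapshot(n)
    if f: cv2.imwrite('pics/'+f,s['img'][:,:,::-1])
    return s
def w(s,r,c,z=None):
    K=s['K'];ray=np.array([(c-K[0,2])/K[0,0],(r-K[1,2])/K[1,1],1.]);M=R.from_quat(s['orientation']).as_matrix();o=np.array(s['xyz'])
    if z is None: return o+M@ray*s['range_z'][int(round(r)),int(round(c))]
    d=M@ray; return o+d*(z-o[2])/d[2]
def cloud(s):
    K=s['K'];v,u=np.mgrid[:420,:560];Z=s['range_z']
    P=np.stack([(u-K[0,2])/K[0,0]*Z,(v-K[1,2])/K[1,1]*Z,Z],-1)
    return P@R.from_quat(s['orientation']).as_matrix().T+np.array(s['xyz'])
E
python3 - <<'E'
from h import *
np.set_printoptions(precision=4,suppress=True)
st=ctrl.read_state();print(st['tool_pos'],st['ee_rot'],st['time'])
for n in('top','side'):
    s=snap(n,n+'0.png');print(n,s['xyz'])
    for t,z in(('groove_mid',.0875),('door',.09),('scale',0),('weight',.09),('vase',0),('bell',0),('coupling',0)):
        for d in ctrl.pinpoint(t,s)[:2]: print(t,round(d['p'],2),np.array(d['position']),w(s,*d['position'],z))
E
```

```text
[0.1655 0.5764 0.2303] [ 0.9902 -0.1394 -0.0001  0.0009] 0.0
top [0.4489 0.0223 1.1608]
groove_mid 0.59 [257.1 299.5] [ 0.4593 -0.0068  0.0875]
groove_mid 0.56 [193.8 242. ] [0.5928 0.1104 0.0875]
door 0.82 [181.7 311.4] [ 0.6154 -0.0347  0.09  ]
scale 0.69 [218.3 303.6] [ 0.5467 -0.0201  0.    ]
weight 0.76 [194.5 241.1] [0.591  0.1121 0.09  ]
vase 0.65 [219.8 432.3] [ 0.5384 -0.3085  0.    ]
bell 0.92 [196.  178.9] [0.602  0.2598 0.    ]
coupling 0.97 [276.6 422. ] [ 0.4125 -0.2799  0.    ]
coupling 0.35 [219.7 304. ] [ 0.5436 -0.0209  0.    ]
side [0.3153 0.7173 0.6426]
groove_mid 0.89 [203.3 329.4] [0.4548 0.0012 0.0875]
door 0.76 [183.8 269.7] [ 0.6105 -0.027   0.09  ]
scale 0.68 [224.4 297.2] [ 0.5322 -0.0034  0.    ]
weight 0.89 [222.4 255.7] [0.5886 0.1188 0.09  ]
vase 0.82 [161.6 325.6] [ 0.5373 -0.3121  0.    ]
bell 0.98 [295.8 225.4] [0.6052 0.2567 0.    ]
coupling 0.24 [201.9 326.7] [ 0.485  -0.1154  0.    ]
```

```bash
python3 -c "
import cv2,numpy as np
a=cv2.imread('pics/top0.png');b=cv2.imread('pics/side0.png')
cv2.imwrite('pics/both.png',cv2.resize(np.vstack([a,b]),(448*1,672))[:600]) if 0 else None"
```

```text
(no output)
```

View pics/top0.png

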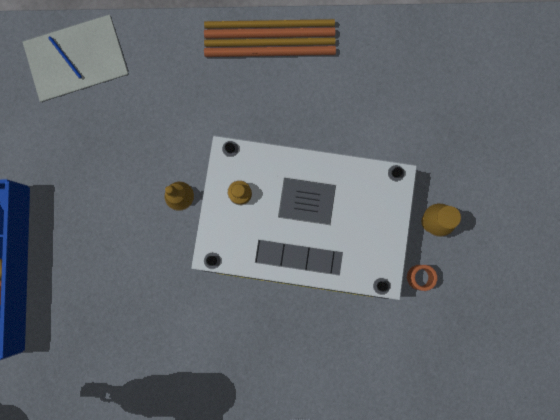

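View pics/side0.png

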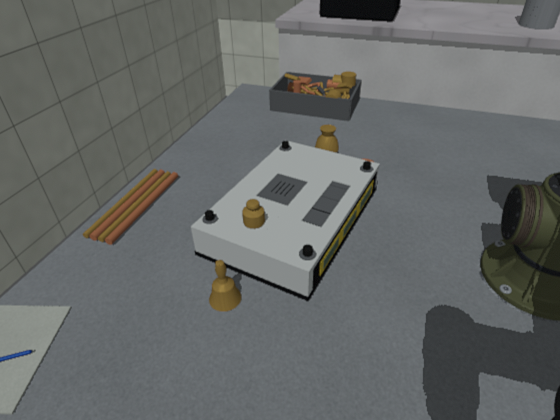

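The top view shows the scale with yaw of about -6°. The groove runs from about (257,252) to (341,263), with seams near columns 282, 308 and 333. Next I'll rectify the deck to get exact seam positions.

```bash
cat >> h.py <<'E'
def px(s,P):
    p=R.from_quat(s['orientation']).inv().apply(np.atleast_2d(P)-np.array(s['xyz']));q=p@np.array(s['K']).T
    return q[:,:2]/q[:,2:]
E
python3 - <<'E'
from h import *
np.set_printoptions(precision=4,suppress=True)
s=snap('top');im=s['img']
# deck outline by colour and height
C=cloud(s);m=((im.min(2)>120)&(abs(C[...,2]-.09)<.02)).astype(np.uint8)
cs,_=cv2.findContours(m,cv2.RETR_EXTERNAL,2);c=max(cs,key=cv2.contourArea)
pts=np.array([w(s,p[0][1],p[0][0],.09)[:2] for p in c],np.float32)
print('deckz',np.median(C[...,2][m>0]))
rc=cv2.minAreaRect(pts*1000);print('deck',rc)
# groove: dark pixels near guess
v,u=np.mgrid[:420,:560];g=(im.max(2)<110)&(abs(u-299)<50)&(abs(v-257)<27)
n,l,st,ce=cv2.connectedComponentsWithStats(cv2.morphologyEx(g.astype(np.uint8),cv2.MORPH_CLOSE,np.ones((3,3))))
k=1+st[1:,4].argmax();yy,xx=np.where(l==k)
gp=np.array([w(s,a,b,.0885)[:2] for a,b in zip(yy,xx)],np.float32)
rg=cv2.minAreaRect(gp*1000);print('groove',rg)
np.set_printoptions(precision=1)
ctr=np.array(rg[0])/1000;a=rg[2]; a=a-90 if a>45 else a
print('yaw',a);a=np.radians(a)
ex=np.array([np.cos(a),np.sin(a)]);ey=np.array([-ex[1],ex[0]])
X,Y=np.meshgrid(np.arange(-40,40.1,.5),np.arange(110,-110.1,-.5))
P=np.stack([*(ctr[:,None,None]+ex[:,None,None]*X/1e3+ey[:,None,None]*Y/1e3),0*X+.0875],-1)
q=px(s,P.reshape(-1,3)).reshape(*X.shape,2).astype(np.float32)
r=cv2.remap(im,q[...,0],q[...,1],cv2.INTER_CUBIC)
prof=r[:,60:100].mean((1,2));
y=Y[:,0]
for i in range(1,len(y)-1):
    if prof[i]<prof[i-1] and prof[i]<=prof[i+1] and abs(y[i])<95: print('dark at y',y[i],prof[i])
cv2.imwrite('pics/rect.png',cv2.resize(cv2.rotate(r,cv2.ROTATE_90_COUNTERCLOCKWISE)[:,:,::-1],None,fx=1.7,fy=1.7))
E
```

```text
deckz 0.09062777845635206
deck ((543.224853515625, -18.504913330078125), (429.9713439941406, 280.0587158203125), 80.54161071777344)
groove ((459.8566589355469, -4.3976898193359375), (175.33938598632812, 46.6821403503418), 80.53797912597656)
yaw -9.462020874023438
dark at y 91.5 173.975
dark at y 85.5 47.84166666666667
dark at y 79.0 79.85
dark at y 75.0 79.33333333333333
dark at y 71.0 79.39166666666667
dark at y 69.5 79.425
dark at y 64.5 79.475
dark at y 60.0 79.175
dark at y 58.5 79.15
dark at y 52.5 78.875
dark at y 48.0 79.125
dark at y 42.5 78.875
dark at y 34.0 42.0
dark at y 29.0 79.45
dark at y 26.5 79.31666666666666
dark at y 24.5 78.99166666666666
dark at y 22.5 78.9
dark at y 21.5 78.825
dark at y 20.5 78.86666666666666
dark at y 19.0 78.93333333333334
dark at y 18.0 78.95833333333333
dark at y 12.5 78.05833333333334
dark at y 7.5 78.30833333333334
dark at y 6.5 78.30833333333334
dark at y 5.5 78.26666666666667
dark at y 4.0 78.28333333333333
dark at y -0.5 78.03333333333333
dark at y -2.0 77.94166666666666
dark at y -3.0 78.00833333333334
dark at y -7.0 78.06666666666666
dark at y -10.0 78.225
dark at y -18.0 37.69166666666667
dark at y -26.5 77.70833333333333
dark at y -32.0 77.39166666666667
dark at y -35.0 78.025
dark at y -37.0 77.69166666666666
dark at y -41.5 77.83333333333333
dark at y -46.5 77.48333333333333
dark at y -47.5 77.49166666666666
dark at y -48.5 77.44166666666666
dark at y -52.0 77.48333333333333
dark at y -53.5 77.49166666666666
dark at y -54.5 77.475
dark at y -58.0 77.11666666666666
dark at y -60.5 77.45
dark at y -62.0 77.35
dark at y -64.0 77.25833333333334
dark at y -70.0 40.1
dark at y -79.0 76.69166666666666
dark at y -84.5 76.15
```

View pics/rect.png

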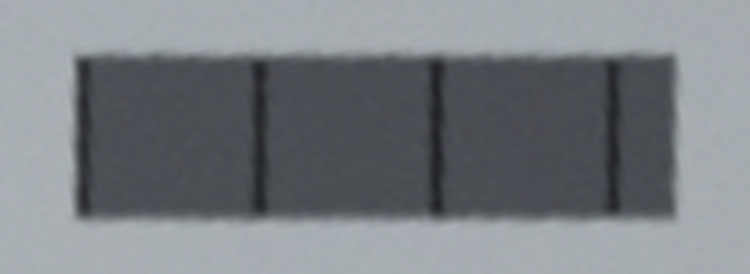

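Request:
move_arm(
  dp=[
    [36, 35, 0],
    [73, 70, 0],
    [109, 104, 0],
    [145, 139, 0],
    [180, 172, 0],
  ],
  rot=[
    [0, 0, 0],
    [0, 0, 0],
    [0, 0, 0],
    [0, 0, 0],
    [0, 0, 0],
  ],
  fingers=0,
  squeeze=20,
)

```text
time: 1.35
tool_pos: [0.2918, 0.3598, 0.2316]
ee_rot: [0.99, -0.139, 0.0, -0.0]
ft_force: [1.2, 0.5, 0.7]
finger_gap: 0.0121
```

Request:
move_arm(
  dp=[
    [36, 35, 0],
    [73, 70, 0],
    [109, 104, 0],
    [145, 139, 0],
    [180, 172, 0],
  ],
  rot=[
    [0, 0, 0],
    [0, 0, 0],
    [0, 0, 0],
    [0, 0, 0],
    [0, 0, 0],
  ],
)

```text
time: 1.85
tool_pos: [0.4172, 0.1447, 0.2319]
ee_rot: [0.99, -0.139, 0.001, -0.001]
ft_force: [1.9, 1.5, -0.3]
finger_gap: -0.0001
```

```bash
cat >> h.py <<'E'
C0=np.array([.4596,-.0044]);YAW=np.radians(-9.46)
EX=np.array([np.cos(YAW),np.sin(YAW)]);EY=np.array([-EX[1],EX[0]])
def go(y,z,x=0):
    st=ctrl.read_state();Rm=R.from_quat(st['ee_rot']);p=np.r_[C0+EX*x+EY*y,z]
    T=R.from_matrix(np.c_[np.r_[EX,0],np.r_[-EY,0],[0,0,-1]])
    print('t',st['time'],'pos',np.round(st['tool_pos'],4),'F',np.round(st['ft_force'],1),'gap',st['finger_gap'])
    print('dp mm',np.round(Rm.inv().apply(p-st['tool_pos'])*1000,1),'rot',np.round((Rm.inv()*T).as_rotvec(degrees=True),2))
E
python3 -c "from h import *;go(60,.13)"
```

```text
t 1.85 pos [0.4172 0.1447 0.2319] F [ 1.9  1.5 -0.3] gap -5.0371544538974915e-05
dp mm [ -6757.  -59477.2    177.4] rot [-0.08 -0.06 -6.54]
```

```bash
python3 -c "from h import *;go(.06,.13)"
```

```text
t 1.85 pos [0.4172 0.1447 0.2319] F [ 1.9  1.5 -0.3] gap -5.0371544538974915e-05
dp mm [ 74.9  72.1 101.8] rot [-0.08 -0.06 -6.54]
```

Request:
move_arm(
  dp=[
    [30, 29, 0],
    [60, 58, 20],
    [75, 72, 60],
    [75, 72, 100],
    [75, 72, 100],
  ],
  rot=[
    [0, 0, -3],
    [0, 0, -6.5],
    [0, 0, -6.5],
    [0, 0, -6.5],
    [0, 0, -6.5],
  ],
)

```text
time: 2.35
tool_pos: [0.4659, 0.0551, 0.1254]
ee_rot: [0.996, -0.084, -0.005, 0.002]
ft_force: [-0.4, 0.4, -1.1]
finger_gap: 0.0002
```

```bash
python3 -c "
from h import *
go(.06,.0875);s=snap('side');cv2.imwrite('pics/s1.png',cv2.resize(s['img'][130:270,200:420,::-1],None,fx=3,fy=3,interpolation=2))"
```

```text
t 2.35 pos [0.4659 0.0551 0.1254] F [-0.4  0.4 -1.1] gap 0.00016280034559171158
dp mm [ 3.9 -0.4 37.8] rot [ 0.26  0.53 -0.19]
```

View pics/s1.png

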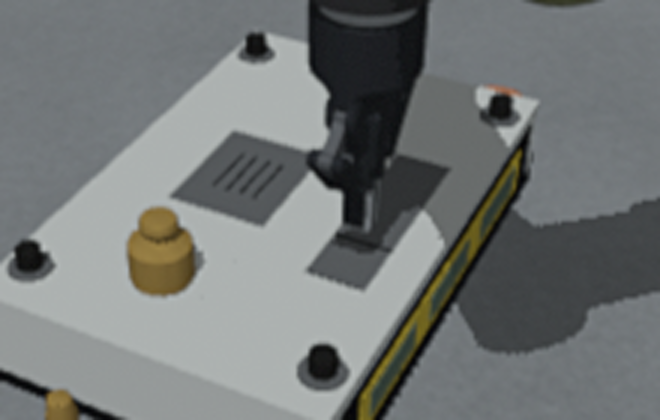

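The closed fingers stand about 38 mm above the left tile, with nothing touched so far. Next, descend in steps.

Request:
move_arm(
  dp=[
    [2, 0, 10],
    [3, 0, 20],
    [3, 0, 30],
    [3, 0, 33],
    [3, 0, 33],
  ],
  rot=[
    [0, 0, 0],
    [0, 0, 0],
    [0, 0, 0],
    [0, 0, 0],
    [0, 0, 0],
  ],
)

```text
time: 2.9
tool_pos: [0.4716, 0.0563, 0.098]
ee_rot: [0.997, -0.083, -0.0, 0.0]
ft_force: [-0.5, 0.5, -0.1]
finger_gap: -0.0001
```

```bash
python3 -c "from h import *;go(.06,.0875)"
```

```text
t 2.9 pos [0.4716 0.0563 0.098 ] F [-0.5  0.5 -0.1] gap -8.264709066970611e-05
dp mm [-1.9  1.8 10.5] rot [ 0.03  0.03 -0.05]
```

Request:
move_arm(
  dp=[
    [-2, 2, 3],
    [-2, 2, 6],
    [-2, 2, 7.5],
    [-2, 2, 8.5],
    [-2, 2, 8.5],
  ],
  rot=[
    [0, 0, 0],
    [0, 0, 0],
    [0, 0, 0],
    [0, 0, 0],
    [0, 0, 0],
  ],
)

```text
time: 3.4
tool_pos: [0.4695, 0.0545, 0.0897]
ee_rot: [0.997, -0.083, -0.0, 0.0]
ft_force: [-0.3, 0.7, 0.6]
finger_gap: -0.0001
```

Request:
move_arm(
  dp=[
    [0, 0, 1],
    [0, 0, 2],
    [0, 0, 2],
  ],
  rot=[
    [0, 0, 0],
    [0, 0, 0],
    [0, 0, 0],
  ],
)

```text
time: 3.7
tool_pos: [0.4695, 0.0545, 0.0878]
ee_rot: [0.997, -0.083, -0.0, 0.0]
ft_force: [0.9, -0.8, -0.5]
finger_gap: 0.0001
```

Request:
move_arm(
  dp=[
    [0, 0, 0.5],
    [0, 0, 1],
    [0, 0, 1],
  ],
  rot=[
    [0, 0, 0],
    [0, 0, 0],
    [0, 0, 0],
  ],
)

```text
time: 4.0
tool_pos: [0.4696, 0.0545, 0.0877]
ee_rot: [0.997, -0.083, 0.0, 0.0]
ft_force: [-3.9, 0.4, 5.1]
finger_gap: -0.0001
```

Request:
move_arm(
  dp=[
    [0, 0, 0.5],
    [0, 0, 1],
    [0, 0, 1],
  ],
  rot=[
    [0, 0, 0],
    [0, 0, 0],
    [0, 0, 0],
  ],
)

```text
time: 4.3
tool_pos: [0.4696, 0.0545, 0.0876]
ee_rot: [0.997, -0.083, 0.0, 0.0]
ft_force: [-7.3, 1.3, 10.1]
finger_gap: -0.0002
```

10 N here with no give, so the left tile is rigid. Next is the middle one.

Request:
move_arm(
  dp=[
    [0, 0, -8],
    [0, 0, -14],
    [0, 20, -14],
    [0, 40, -14],
    [0, 52, -14],
  ],
  rot=[
    [0, 0, 0],
    [0, 0, 0],
    [0, 0, 0],
    [0, 0, 0],
    [0, 0, 0],
  ],
)

```text
time: 4.8
tool_pos: [0.4608, 0.0024, 0.1]
ee_rot: [0.997, -0.083, 0.0, 0.0]
ft_force: [-0.3, 0.2, 0.1]
finger_gap: 0.0001
```

Request:
move_arm(
  dp=[
    [0, 0, 4],
    [0, 0, 8],
    [0, 0, 10],
    [0, 0, 11],
    [0, 0, 11],
  ],
  rot=[
    [0, 0, 0],
    [0, 0, 0],
    [0, 0, 0],
    [0, 0, 0],
    [0, 0, 0],
  ],
)

```text
time: 5.3
tool_pos: [0.4609, 0.0036, 0.0886]
ee_rot: [0.997, -0.083, -0.0, 0.0]
ft_force: [-1.1, 0.4, -0.4]
finger_gap: 0.0
```

```bash
python3 -c "from h import *;go(.008,.0875)"
```

```text
t 5.3 pos [0.4609 0.0036 0.0886] F [-1.1  0.4 -0.4] gap 3.276832178490266e-05
dp mm [0.1 0.1 1.1] rot [ 0.02  0.02 -0.04]
```

Request:
move_arm(
  dp=[
    [0, 0, 1],
    [0, 0, 2],
    [0, 0, 2],
  ],
  rot=[
    [0, 0, 0],
    [0, 0, 0],
    [0, 0, 0],
  ],
)

```text
time: 5.6
tool_pos: [0.4611, 0.0035, 0.0877]
ee_rot: [0.997, -0.083, 0.0, -0.0]
ft_force: [-2.2, 1.2, 5.8]
finger_gap: -0.0
```

Request:
move_arm(
  dp=[
    [0, 0, 0.5],
    [0, 0, 1],
    [0, 0, 1],
  ],
  rot=[
    [0, 0, 0],
    [0, 0, 0],
    [0, 0, 0],
  ],
)

```text
time: 5.9
tool_pos: [0.4612, 0.0035, 0.0876]
ee_rot: [0.997, -0.083, 0.001, -0.0]
ft_force: [-6.7, 2.0, 10.7]
finger_gap: 0.0002
```

The middle tile is rigid too. Now the right one.

Request:
move_arm(
  dp=[
    [0, 0, -8],
    [0, 0, -14],
    [0, 20, -14],
    [0, 40, -14],
    [0, 52, -14],
  ],
  rot=[
    [0, 0, 0],
    [0, 0, 0],
    [0, 0, 0],
    [0, 0, 0],
    [0, 0, 0],
  ],
)

```text
time: 6.4
tool_pos: [0.4522, -0.0489, 0.1]
ee_rot: [0.997, -0.083, 0.0, 0.0]
ft_force: [0.6, 0.6, 0.2]
finger_gap: 0.0002
```

Request:
move_arm(
  dp=[
    [0, 0, 4],
    [0, 0, 8],
    [0, 0, 11],
    [0, 0, 12],
    [0, 0, 12],
  ],
  rot=[
    [0, 0, 0],
    [0, 0, 0],
    [0, 0, 0],
    [0, 0, 0],
    [0, 0, 0],
  ],
)

```text
time: 6.9
tool_pos: [0.4523, -0.0477, 0.0877]
ee_rot: [0.997, -0.083, -0.0, 0.0]
ft_force: [-0.4, -0.8, -0.3]
finger_gap: 0.0001
```

Request:
move_arm(
  dp=[
    [0, 0, 1],
    [0, 0, 2],
    [0, 0, 2],
  ],
  rot=[
    [0, 0, 0],
    [0, 0, 0],
    [0, 0, 0],
  ],
)

```text
time: 7.2
tool_pos: [0.4525, -0.0477, 0.0861]
ee_rot: [0.997, -0.083, 0.0, -0.0]
ft_force: [-3.0, 3.5, 4.5]
finger_gap: 0.0
```

```bash
python3 -c "from h import *;go(-.044,.0875)"
```

```text
t 7.2 pos [ 0.4525 -0.0477  0.0861] F [-3.   3.5  4.5] gap 3.1655580022742165e-05
dp mm [-0.1  0.1 -1.4] rot [-0.02 -0.03 -0.06]
```

It gives: z is 86.1 mm at 4.5 N. Press it home, which is about z = 81.5 mm.

Request:
move_arm(
  dp=[
    [0, 0, 1],
    [0, 0, 2],
    [0, 0, 3],
    [0, 0, 4],
    [0, 0, 4],
  ],
  rot=[
    [0, 0, 0],
    [0, 0, 0],
    [0, 0, 0],
    [0, 0, 0],
    [0, 0, 0],
  ],
)

```text
time: 7.7
tool_pos: [0.4525, -0.048, 0.0817]
ee_rot: [0.997, -0.083, 0.0, -0.0]
ft_force: [-0.6, 1.8, 2.5]
finger_gap: -0.0
```

Request:
move_arm(
  dp=[
    [0, 0, 1],
    [0, 0, 2],
    [0, 0, 3],
    [0, 0, 3],
  ],
  rot=[
    [0, 0, 0],
    [0, 0, 0],
    [0, 0, 0],
    [0, 0, 0],
  ],
)

```text
time: 8.1
tool_pos: [0.4526, -0.0481, 0.0815]
ee_rot: [0.997, -0.083, 0.001, 0.0]
ft_force: [-10.4, 5.8, 17.9]
finger_gap: -0.0001
```

It's home: a hard stop at z = 81.5 mm with 18 N. Now lift straight up and back away.

Request:
move_arm(
  dp=[
    [0, 0, -10],
    [0, 0, -25],
    [0, 0, -50],
    [0, 0, -90],
    [0, 0, -130],
  ],
  rot=[
    [0, 0, 0],
    [0, 0, 0],
    [0, 0, 0],
    [0, 0, 0],
    [0, 0, 0],
  ],
)

```text
time: 8.6
tool_pos: [0.4518, -0.0486, 0.2101]
ee_rot: [0.997, -0.083, -0.001, 0.001]
ft_force: [0.4, -0.1, 1.1]
finger_gap: 0.0001
```

Request:
move_arm(
  dp=[
    [-20, 0, -20],
    [-40, 0, -30],
    [-50, 0, -40],
    [-50, 0, -40],
    [-50, 0, -40],
  ],
  rot=[
    [0, 0, 0],
    [0, 0, 0],
    [0, 0, 0],
    [0, 0, 0],
    [0, 0, 0],
  ],
)

```text
time: 9.1
tool_pos: [0.4032, -0.0397, 0.2484]
ee_rot: [0.997, -0.083, -0.0, 0.0]
ft_force: [1.1, 0.3, -0.8]
finger_gap: 0.0
```

```bash
python3 - <<'E'
from h import *
go(-.044,.0875)
s=snap('side','end.png')
for t,z in(('weight',.09),('vase',0),('bell',0)):
    for d in ctrl.pinpoint(t,s)[:1]: print(t,w(s,*d['position'],z).round(4))
C=cloud(s)
def hgt(x,y,r=.006):
    p=C0+EX*x+EY*y; m=(np.hypot(C[...,0]-p[0],C[...,1]-p[1])<r)&(s['range_z']>0)&(C[...,2]<.14);return m.sum(),np.median(C[...,2][m]).round(4) if m.any() else None
for x in(.08,.1,.12,.14,.155): print('door x',x,hgt(x,.03),hgt(x,0))
for y in(.06,.008,-.044): print('tile',y,hgt(0,y))
E
```

```text
t 9.1 pos [ 0.4032 -0.0397  0.2484] F [ 1.1  0.3 -0.8] gap 1.2321926115623757e-05
dp mm [ 4.990e+01 -1.000e-01  1.609e+02] rot [ 0.01  0.02 -0.05]
weight [0.5897 0.1251 0.09  ]
vase [ 0.5328 -0.3104  0.    ]
bell [0.6024 0.262  0.    ]
door x 0.08 (np.int64(9), np.float64(0.1137)) (np.int64(8), np.float64(0.1136))
door x 0.1 (np.int64(19), np.float64(0.0794)) (np.int64(13), np.float64(0.1074))
door x 0.12 (np.int64(20), np.float64(0.0798)) (np.int64(10), np.float64(0.1019))
door x 0.14 (np.int64(10), np.float64(0.0938)) (np.int64(8), np.float64(0.0932))
door x 0.155 (np.int64(7), np.float64(0.0889)) (np.int64(7), np.float64(0.0889))
tile 0.06 (np.int64(16), np.float64(0.0848))
tile 0.008 (np.int64(12), np.float64(0.0843))
tile -0.044 (np.int64(10), np.float64(0.077))
```

View pics/end.png

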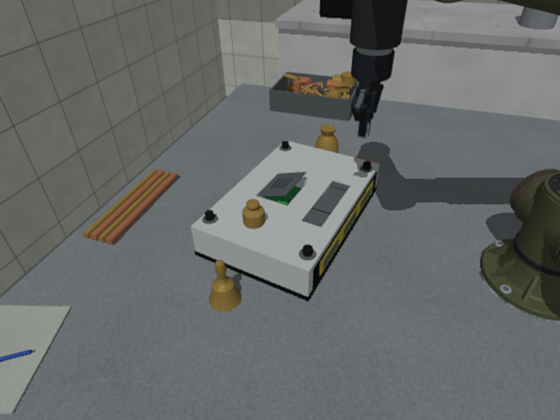

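The door stands open at about (285,187), tipped by about 0.33 rad by depth slope. The pressed tile is 7 mm below its neighbours, the pieces are in the same pixels as before, and the hand is clear.

```bash
python3 -c "from rig import ctrl;print(ctrl.finish_job())"
```

```text
the job is handed in; nothing more can be done
None
```

The catch was the right-hand tile of the three candidates, centred about 44 mm to the right of the groove's middle. I pressed it fully home, the battery door popped up, and I handed the job in with the hand clear.

- **Search:** I pressed the left and middle tiles with closed fingertips to about 10 N each. Neither gave.
- **Press:** The right tile gave at about 4.5 N and reached a hard stop 6 mm down, at z = 81.5 mm with 18 N vertical force. The robot's clock read about 9 s at the end, against the 64 s limit.
- **Door:** The depth data put it tipped up by about 0.33 rad, above the required 0.28. I did not touch it.
- **Tile depth:** The depth camera read the pressed tile about 7 mm below its neighbours. That is rough, but agrees with 6 mm.
- **Brass and copper pieces:** The last picture showed the weight, bell and vase where they had been. The networks' position readings for them differed from the first ones by up to about 6 mm, which I take as network error since nothing came near them.
- **Not re-measured:** I did not measure the coupling again. The hand stayed well away from it.

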